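# Lay down a leg blank for mortising

### The job

Push the standing wooden leg blank over so that it lies on the carving board with its mortise facing straight up, then push it along the board until its head end sits flat against the stop. Only push it, never pick it up; leave it lying wholly on the board and do not disturb the mallet, glue bottle, chisel or tape measure.

Things in the scene. Friction and masses are not known exactly. Their poses are not given: they have to be found in the camera images.
- board: Plywood carving board fixed to the bench, 375 x 240 mm, 18 mm thick. Origin on the bench surface on the board's long centre line; x runs along the board towards the stop (board from x = -210 to +165 mm), y across it (-120 to +120 mm), z up. The stop is a dark wooden cleat across the full width at the +x end.
- stop_face (a point): Middle of the stop's face that looks along the board (at board x = +135 mm), at the level of the board's top (18 mm above the bench). The stop is 30 mm thick and rises 28 mm above the board. Axes as the board's.
- leg_center (a point): Centre of the leg blank: pale wood, about 0.6 kg, 170 mm long, 90 x 90 mm in section, too wide to grip. It starts standing on its foot at the end of the board away from the stop. Its z axis runs along it from foot to head (up while it stands), 85 mm to each end. Its -x face, 45 mm from the centre, holds the mortise and starts out looking away from the stop, within 0.2 rad of square.
- leg_head (a point): Centre of the blank's flat head end, 85 mm along z from its centre; axes as the blank's. Measured from the foot: 105 mm square block, 30 mm round neck 88 mm thick, 35 mm square head. After the fall the head end is to face the stop, and is then some 15 to 85 mm short of it.
- leg_mortise (a point): Centre of the mouth of the mortise in the blank's -x face, 52.5 mm from the foot end. The mortise is a slot 65 mm along the blank, 25 mm wide and 40 mm deep. Axes as the blank's.
- mallet: Wooden carver's mallet lying on the bench off the board's -y side, 300 x 130 x 70 mm; origin under the thing, x along the handle towards the head (head at +22 to +98 mm, handle back to -178 mm). Leave alone.
- glue: Yellow glue bottle standing off the board's -y side near the stop, 60 mm across, 160 mm high; origin at the centre of its base. Leave alone.
- chisel: Chisel with a blue handle lying off the board's +y side, 240 mm long, 28 mm high; origin under its middle, x towards the blade. Leave alone.
- tape: Tape measure standing on the bench beyond the stop end of the board, 70 x 35 x 62 mm; origin at the centre of its base. Leave alone.
- leg: The blank again, origin at the centre of its foot end, same axes. Standing, it tips without sliding when pushed near the top; pushed towards its +x, it passes its balance point after about 28 degrees (some 80 mm at the head), then falls by itself about the foot edge, and the pushed face ends on top. Lying, it slides on the board when pushed with some 2 to 6 N.

How it is judged:
At the end, for the whole second after the job is handed in: The blank lies flat on the board at rest, mortise up (mouth 85 to 95 mm above the board's top, long axis level within 0.05 rad), its head within 4 mm of the stop and square to it within 0.06 rad, its centre within 75 mm of the board's centre line (z of leg_mortise in the frame of board between 0.103 and 0.113 m and angle between leg_center's own z axis and vertical between 1.52 and 1.62 rad and x of leg_head in the frame of board between 0.131 and 0.138 m and angle between the z axis of leg_center and the x axis of board, either way round below 0.06 rad and y of leg_center in the frame of board between -0.075 and 0.075 m and linear speed of leg below 0.01 m/s); the robot touches nothing.
It fails at once if the blank is lifted off the board while standing or tipping (height (world z) of leg_center above 0.13 m).
It fails at once if the blank is lifted while lying (angle between leg_center's own z axis and vertical above 1.4 rad and height (world z) of leg_center above 0.095 m).
It fails at once if the mallet, glue bottle, chisel or tape measure is shifted more than 20 mm or knocked over (distance of any of mallet, glue, chisel, tape from where it was at the start of the episode above 0.02 m or angle between any of mallet, glue, chisel, tape's own z axis and vertical above 0.5 rad).
It also fails if it takes over 48 s, if anything falls off the work surface, if the arm or the gripper's body presses on something with over 40 N, if the wrist force passes 120 N, or if a joint passes its speed limit or range.

### The arm

A 7-joint arm with a two-finger parallel gripper is mounted at the origin on the work surface. World frame = base frame: x ahead of the robot, y to its left, z up, the work surface at z = 0. Lengths are in m, angles in rad, forces in N, time in s.
With the tool pointing down it reaches from about 0.4 to 0.85 m from the base axis. Payload 4.5 kg.
Tool frame: the origin (TCP) lies between the finger pads; the fingertips stand manip.tip_extent ahead of it and the grasp point (between the pads) lies 8 mm behind it (manip.tip_extent is the distance from the TCP to the fingertips, in m); z points along the fingers, y is the line along which they close (so a half turn about z gives the same grasp; the last joint's range is limited). The gripper opens to 85 mm and grips with 20 to 120 N. Pads are 22 mm wide; open, the fingers measure 114 mm over their backs; the gripper's body (76 mm by 85 mm) begins 54 mm behind the grasp point. The pads swing forward as they close: fully open they stand 13 mm farther back than shut.
Start: joints at [-1.26, 0.689, -0.195, 1.565, 0.157, 0.902, -0.215], TCP at [0.171, 0.601, 0.242] pointing down, gripper open.
Joint ranges: [-3.01, 3.01], [-0.46, 2.08], [-1.47, 1.51], [0.13, 2.56], [-1, 4.14], [0.04, 2.09], [-2.66, 2.66]. Speed limits (rad/s): [2.57, 2.57, 3.14, 3.14, 3.14, 3.14, 3.14].

### API

Orientations are given as a rotation vector (axis times angle).
In Python, from rig import manip gives the robot as it stands.
- The arm moves only by the tool arm_command, never from a script. Its argument "series" is text: rows parted by semicolons, each of 4 numbers parted by spaces: the shift along the world's x, y, z in mm, then the turn about the world's z in rad. In form: tx ty tz roll; .... A call has 1 to 8 rows; each row shifts and turns the commanded pose from where the row before left it; what a row does not reach is not made up. A row lasts 1/12 s, in which the tool goes at most 41.7 mm and 7.16 degrees, less where a joint would pass 70% of its speed; a pose out of reach is approached as far as the arm can. A call is refused whole if a number of a shift passes 41.7 or a number of a turn 0.125, either way. A call with a gripper value outside its range is refused whole. "gripper" is the finger opening in mm, from 0 to 85.4, set as the call begins (left out, the last holds). The fingers move at their own pace and stop on an object; "grip_force" is the grip in N (left out, the last holds). Time passes only in rows, so rows that do not move let the fingers close. It gives the time, the measured TCP pose, the force, the opening and the grip force at its end, in the units of the state.
- manip.read_state(): the state, without advancing time (a new reading comes with each control period).
- manip.get_image(name): name is "scene" or "side" or "wrist"; returns a dict with "color" (384x512x3 uint8, blue, green, red), "vfov" (degrees; the focal length in pixels is half the picture's height over the tangent of half this angle, whatever the lens; pixels are square), "cx", "cy" (the principal point, pixels), "xyz" and "orientation" of the camera in the world. Camera axes: x right, y up, looking along -z (the intrinsics and any distortion apply to the point x, -y, -z); pixel columns grow to the right and rows downward; lengths in m; the calibration is good to about 2 mm. A picture is of the moment at which its call begins. There is no depth.
- manip.job_done(): hands the job in; it is judged then, once.
The state is a dict: "time_s": time; "q": joint angles; "joint_velocities": joint speeds; "tau": joint torques, N m; "tool_pos": TCP position; "eef_rot": TCP orientation; "force": force on the tool from outside, world axes, zero at the start; "torque": the same for the moment, N m; "width": finger opening in m; "grasp_force": force on a finger pad.
Only numpy, scipy, OpenCV 4.12 (cv2) and the standard library are available. Lean on these libraries where they do the work, as an engineer would, in place of code of your own. Each camera call takes 0.05 s, during which the arm holds its last target. There are 200 camera calls.

## Working session

There is one attempt and no reset: what is moved stays moved. The work goes in short steps, Python scripts to look and compute and a tool call to move; the robot and the scene stay as the last step left them, time stands still between calls to the robot, and variables do not carry over. Pictures are saved under pics/ and viewed, at most 10 in all, crops included, and the job is handed in when it is done.

Besides the shell and the picture viewer there is one more tool, called after "Emit:" as name(argument=value, ...), one argument or row to a line, values as JSON. arm_command: Moves the arm, as the interface text tells. Its arguments: {"type":"object","properties":{"series":{"type":"string"},"gripper":{"type":"number"},"grip_force":{"type":"number"}},"required":["series"]}

```bash
mkdir -p pics; ls; python3 - <<'E'
from rig import manip
import cv2,numpy as np
s=manip.read_state(); print({k:np.round(v,3) for k,v in s.items()}, manip.tip_extent)
for n in("scene","side"):
    d=manip.get_image(n); cv2.imwrite(f"pics/{n}0.png",d["color"])
    print(n,{k:v for k,v in d.items() if k!="color"})
E
```

```text
pics
{'time_s': np.float64(0.0), 'q': array([-1.26 ,  0.69 , -0.194,  1.566,  0.157,  0.902, -0.215]), 'joint_velocities': array([-0.   , -0.001, -0.   ,  0.   ,  0.001,  0.   ,  0.001]), 'tau': array([-1.0000e-03, -5.3960e+01, -1.2660e+00, -1.5855e+01,  9.0000e-03,
        9.0000e-03, -0.0000e+00]), 'tool_pos': array([0.171, 0.601, 0.241]), 'eef_rot': array([-4.330e-01, -3.111e+00,  3.000e-03]), 'force': array([-0.023, -0.047, -0.095]), 'torque': array([-0.033,  0.04 , -0.012]), 'grasp_force': np.float64(0.0), 'width': np.float64(0.085)} 0.011
scene {'vfov': 42.308316175946814, 'cx': 254.225640369633, 'cy': 191.61981606156615, 'xyz': array([ 1.09106068, -0.52236684,  1.04486365]), 'orientation': array([0.68295737, 0.26371294, 0.66821447])}
side {'vfov': 51.876774539059205, 'cx': 252.37049845894822, 'cy': 190.19058376154615, 'xyz': array([ 0.29251172, -0.63369725,  0.62414176]), 'orientation': array([ 0.97412272, -0.2047422 , -0.33362732])}
```

View pics/scene0.png

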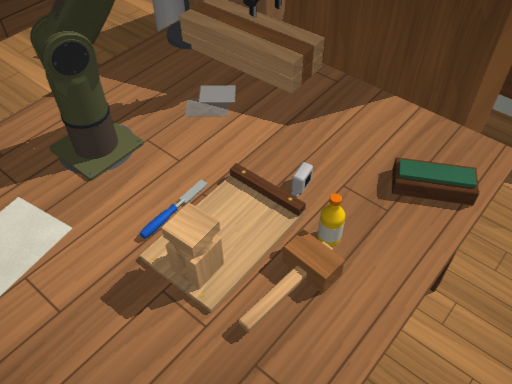

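View pics/side0.png

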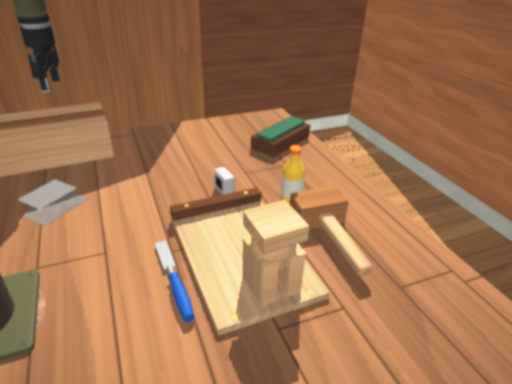

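The scene view shows the board from (140,260) to (305,210), with the stop along (232,170)-(303,212). The leg stands at about (195,245). The mallet is at (300,275), the glue at (331,220), the tape at (302,178) and the chisel at (175,208). I'll zoom in to get precise corners.

```bash
python3 - <<'E'
import cv2,numpy as np
a=cv2.imread("pics/scene0.png")[155:315,130:350]; b=cv2.imread("pics/side0.png")[180:340,165:335]
a=cv2.resize(a,None,fx=3.6,fy=3.6,interpolation=cv2.INTER_CUBIC); b=cv2.resize(b,None,fx=3.6,fy=3.6,interpolation=cv2.INTER_CUBIC)
for im,x0,y0 in((a,130,155),(b,165,180)):
    for u in range(0,220,20):
        cv2.putText(im,str(x0+u),(int(u*3.6),8),0,.3,(0,0,255),1);cv2.line(im,(int(u*3.6),10),(int(u*3.6),16),(0,0,255),1)
        cv2.putText(im,str(y0+u),(0,int(u*3.6)),0,.3,(0,0,255),1);cv2.line(im,(18,int(u*3.6)),(24,int(u*3.6)),(0,0,255),1)
cv2.imwrite("pics/za.png",a);cv2.imwrite("pics/zb.png",b)
E
```

```text
(no output)
```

View pics/za.png

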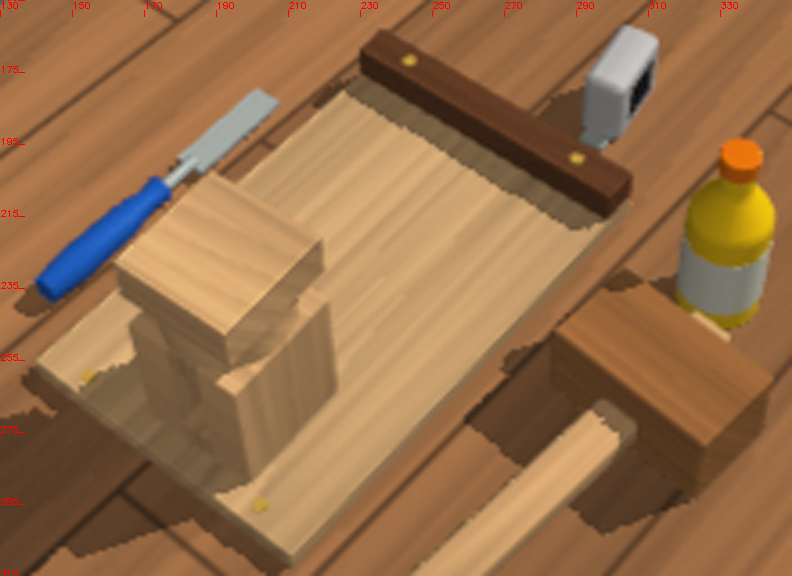

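View pics/zb.png

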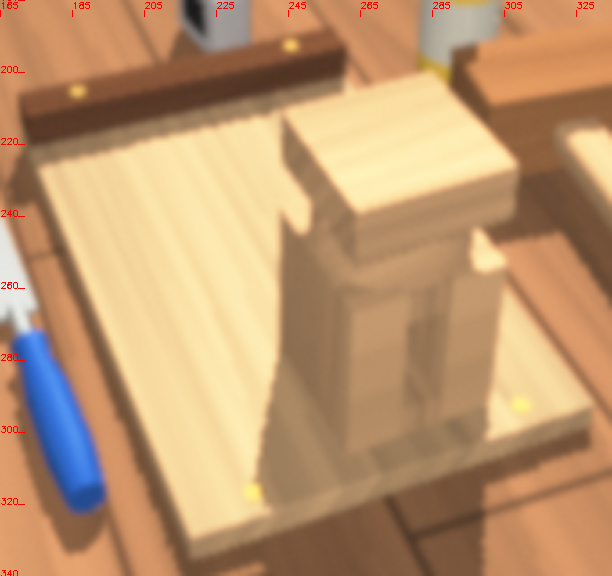

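The zoomed views show the following pixel positions, in crop coordinates:

| Feature | Scene crop | Side crop |
|---|---|---|
| Head-top corners | (213,172), (323,242), (226,335), (117,262) | (283,115), (433,70), (518,165), (357,212) |
| Board -x corners | (35,360), (293,554) | (188,540), (592,407) |
| Stop top-face corners | (361,50), (611,199) | n/a |

The mortise is visible on the leg's near face in the side view.

```bash
cat > h.py <<'E'
from rig import manip
import numpy as np, cv2
from scipy.spatial.transform import Rotation as R
def cam(n):
    d=manip.get_image(n); d["f"]=192/np.tan(np.radians(d["vfov"])/2); d["R"]=R.from_rotvec(d["orientation"]).as_matrix(); return d
def ray(d,p):
    v=d["R"]@np.array([(p[0]-d["cx"])/d["f"],-(p[1]-d["cy"])/d["f"],-1]); return v/np.linalg.norm(v)
def onz(d,p,z):
    v=ray(d,p); return d["xyz"]+v*(z-d["xyz"][2])/v[2]
def tri(d,p,e,q):
    a,b=ray(d,p),ray(e,q); s=np.linalg.lstsq(np.c_[a,-b],e["xyz"]-d["xyz"],rcond=None)[0]
    A,B=d["xyz"]+a*s[0],e["xyz"]+b*s[1]; return (A+B)/2,np.linalg.norm(A-B)
def proj(d,P):
    c=d["R"].T@(np.asarray(P)-d["xyz"]); return np.array([d["cx"]-d["f"]*c[0]/c[2],d["cy"]+d["f"]*c[1]/c[2]])
E
python3 - <<'E'
from h import *
np.set_printoptions(precision=4,suppress=True)
S,D=cam("scene"),cam("side")
fs=lambda p:((p[0]+.5)/3.6-.5+130,(p[1]+.5)/3.6-.5+155)
fd=lambda p:((p[0]+.5)/3.6-.5+165,(p[1]+.5)/3.6-.5+180)
print("board S",[onz(S,fs(p),.018) for p in((35,360),(293,554))]); print("board D",[onz(D,fd(p),.018) for p in((188,540),(592,407))])
print("stoptop S",[onz(S,fs(p),.046) for p in((361,50),(611,199),(382,30),(632,175))]); 
hs=[(213,172),(323,242),(226,335),(117,262)]; hd=[(283,115),(433,70),(518,165),(357,212)]
print("head S\n",np.array([onz(S,fs(p),.188) for p in hs]),"\nhead D\n",np.array([onz(D,fd(p),.188) for p in hd]))
for p,q in zip(hs,hd): print(tri(S,fs(p),D,fd(q)))
print("tri board",[tri(S,fs(p),D,fd(q)) for p,q in(((35,360),(188,540)),((293,554),(592,407)))])
print("foot S",onz(S,fs((250,480)),.018),"D",onz(D,fd((345,450)),.018))
# obstacles
print("mallet",[onz(S,fs(p),.07) for p in((555,330),(630,280),(772,380),(705,445))],"glue top",onz(S,fs((741,150)),.16),"chis",onz(S,fs((160,195)),.028))
print(R.from_rotvec(manip.read_state()["eef_rot"]).as_matrix())
E
```

```text
board S [array([ 0.4161, -0.1875,  0.018 ]), array([ 0.6544, -0.18  ,  0.018 ])]
board D [array([ 0.4132, -0.1864,  0.018 ]), array([ 0.6508, -0.1814,  0.018 ])]
stoptop S [array([0.4098, 0.1564, 0.046 ]), array([0.6477, 0.1612, 0.046 ]), array([0.4079, 0.183 , 0.046 ]), array([0.6459, 0.1889, 0.046 ])]
head S
 [[ 0.5062 -0.0777  0.188 ]
 [ 0.597  -0.0741  0.188 ]
 [ 0.6001 -0.1601  0.188 ]
 [ 0.512  -0.1645  0.188 ]] 
head D
 [[ 0.5022 -0.0802  0.188 ]
 [ 0.5931 -0.0693  0.188 ]
 [ 0.5971 -0.1588  0.188 ]
 [ 0.5082 -0.1643  0.188 ]]
(array([ 0.5039, -0.0759,  0.1846]), np.float64(5.0604390458909114e-05))
(array([ 0.5942, -0.0708,  0.1864]), np.float64(0.004857403743942789))
(array([ 0.5983, -0.1583,  0.1862]), np.float64(0.0021362564873550313))
(array([ 0.5096, -0.1626,  0.1854]), np.float64(0.0016446228969479275))
tri board [(array([ 0.4139, -0.1858,  0.0157]), np.float64(0.0019428142541590403)), (array([ 0.6529, -0.1788,  0.0145]), np.float64(8.422288660088623e-05))]
foot S [ 0.596  -0.1594  0.018 ] D [ 0.5094 -0.1611  0.018 ]
mallet [array([0.6968, 0.0321, 0.07  ]), array([0.7105, 0.0966, 0.07  ]), array([0.8283, 0.0909, 0.07  ]), array([0.823 , 0.0235, 0.07  ])] glue top [0.7386 0.17   0.16  ] chis [ 0.3827 -0.0352  0.028 ]
[[-0.962   0.2732 -0.0002]
 [ 0.2732  0.9619 -0.001 ]
 [-0.0001 -0.0011 -1.    ]]
```

Emit:
arm_command(
  series="20 -15 25 0; 33 -25 5 -0.1; 33 -25 0 -0.1; 33 -25 0 -0.1; 33 -25 0 -0.1; 33 -25 0 -0.1; 33 -25 0 -0.1; 30 -28 0 -0.1",
  gripper=50,
)

```text
time_s: 0.87
tool_pos: [0.4205, 0.4072, 0.2723]
eef_rot: [1.481, 2.771, 0.001]
force: [0.8, 0.3, -0.1]
width: 0.0499
grasp_force: 0.0
```

Emit:
arm_command(
  series="5 -41 0 -0.1; 5 -41 0 -0.1; 5 -41 0 -0.1; 0 -41 0 -0.1; 0 -41 0 -0.1; 0 -41 0 -0.045; 0 -41 0 0; 0 -41 0 0",
)

```text
time_s: 1.53
tool_pos: [0.4333, 0.0785, 0.2724]
eef_rot: [2.166, 2.276, 0.0]
force: [0.4, 0.1, -0.3]
width: 0.0497
grasp_force: 0.0
```

Emit:
arm_command(
  series="8 -40 0 0; 8 -40 0 0; 8 -40 0 0; 8 -40 0 0; 8 -40 0 0; 12 -39 0 0; 12 -39 0 0; 15 -38 0 0",
)

```text
time_s: 2.2
tool_pos: [0.5122, -0.238, 0.2723]
eef_rot: [-2.167, -2.274, 0.0]
force: [0.8, 0.2, 0.0]
width: 0.05
grasp_force: 0.0
```

Emit:
arm_command(
  series="20 -5 0 0; 19 -5 -25 0; 0 0 -30 0; 0 0 -30 0; 0 0 -10 0; 0 0 0 0; 0 0 0 0",
)

```text
time_s: 2.78
tool_pos: [0.5518, -0.2458, 0.1777]
eef_rot: [2.166, 2.275, -0.0]
force: [0.3, -0.7, 0.7]
width: 0.05
grasp_force: 0.0
```

```bash
python3 - <<'E'
from h import *
s=manip.read_state(); print(s["tool_pos"],s["eef_rot"],s["force"],manip.tip_extent)
D=cam("side"); a=cv2.resize(D["color"][150:350,160:400],None,fx=3,fy=3,interpolation=cv2.INTER_CUBIC); cv2.imwrite("pics/p1.png",a)
E
```

```text
[ 0.55184826 -0.24584966  0.17773292] [ 2.16631868e+00  2.27520777e+00 -1.43833410e-04] [ 0.32796194 -0.73655865  0.68923296] 0.011
```

View pics/p1.png

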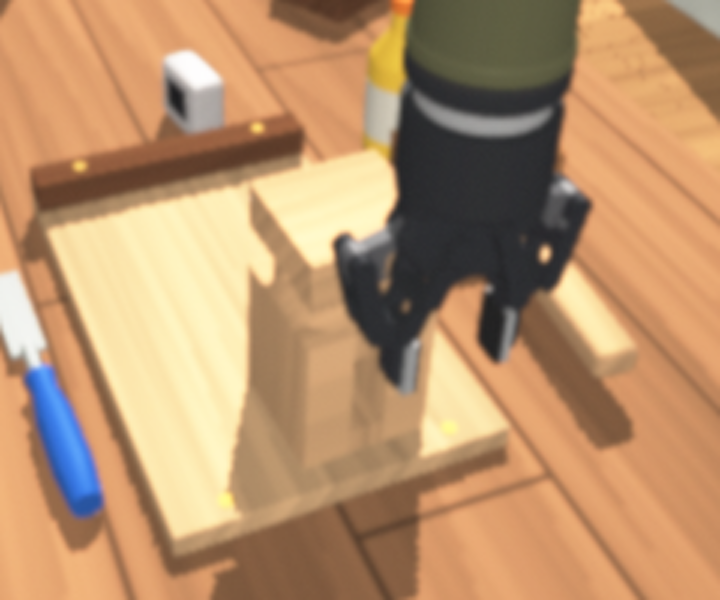

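The side view shows the two fingertips, at crop (403,370) and (497,340), behind the head's mortise-side face and clear of it. Next I approach and then push slowly while rising.

Emit:
arm_command(
  series="0 15 -5 0; 0 20 0 0; 0 15 0 0; 0 10 0 0; 0 5 0 0; 0 5 0 0; 0 5 1 0; 0 5 2 0",
)

```text
time_s: 3.5
tool_pos: [0.5517, -0.1672, 0.1758]
eef_rot: [2.167, 2.272, -0.002]
force: [-1.1, -3.4, 0.9]
width: 0.0497
grasp_force: 1.1
```

Emit:
arm_command(
  series="0 5 3 0; 0 5 2.5 0; 0 5 2 0; 0 5 2 0; 0 5 2 0; 0 5 1.5 0; 0 5 1.5 0; 0 5 1.5 0",
)

```text
time_s: 4.17
tool_pos: [0.5518, -0.1249, 0.1914]
eef_rot: [-2.166, -2.275, -0.0]
force: [-0.6, -0.6, 0.1]
width: 0.0496
grasp_force: 0.2
```

```bash
python3 - <<'E'
from h import *
D=cam("side"); S=cam("scene"); f=lambda d,y,x:cv2.resize(d["color"][y:y+200,x:x+130],None,fx=3,fy=3,interpolation=cv2.INTER_CUBIC); cv2.imwrite("pics/p2.png",np.hstack([f(D,150,220),f(S,140,130)]))
E
```

```text
(no output)
```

View pics/p2.png

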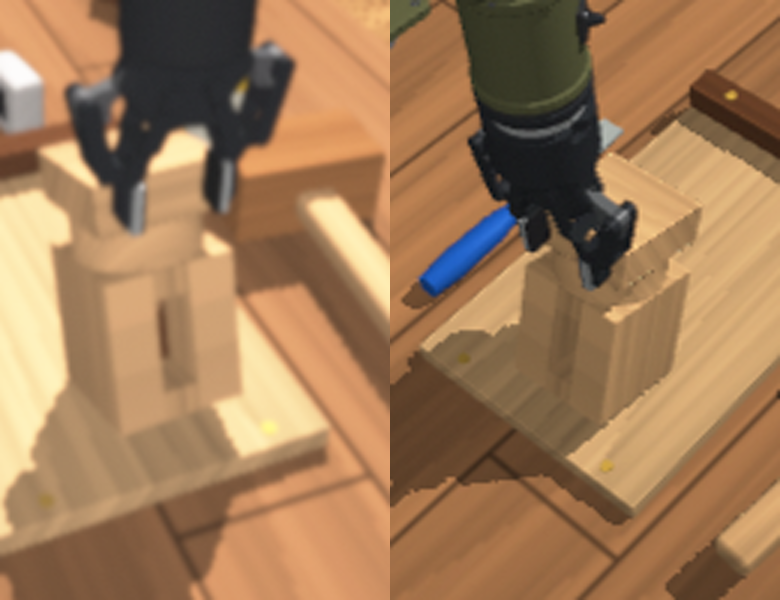

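The blank is tipping about its foot edge with the fingers on the head, at roughly 16°. I'll carry on past the balance point.

Emit:
arm_command(
  series="0 5 1 0; 0 5 1 0; 0 5 1 0; 0 5 0.5 0; 0 5 0.5 0; 0 5 0 0; 0 4 0 0; 0 4 0 0",
)

```text
time_s: 4.93
tool_pos: [0.5518, -0.0871, 0.1953]
eef_rot: [-2.166, -2.276, -0.0]
force: [-0.1, -0.4, -0.0]
width: 0.0499
grasp_force: 0.0
```

Emit:
arm_command(
  series="0 4 0 0; 0 4 0 0; 0 0 0 0; 0 0 0 0; 0 0 0 0; 0 0 0 0; 0 0 0 0; 0 0 0 0",
)

```text
time_s: 5.6
tool_pos: [0.5517, -0.08, 0.1953]
eef_rot: [2.167, 2.275, -0.0]
force: [0.2, -0.3, 0.0]
width: 0.0497
grasp_force: 0.0
```

```bash
python3 - <<'E'
from h import *
print(manip.read_state()["tool_pos"])
D=cam("side"); S=cam("scene"); f=lambda d,y,x:cv2.resize(d["color"][y:y+200,x:x+133],None,fx=3,fy=3,interpolation=cv2.INTER_CUBIC); cv2.imwrite("pics/p3.png",np.hstack([f(D,150,210),f(S,140,150)]))
E
```

```text
[ 0.55171325 -0.07998963  0.19529603]
```

View pics/p3.png

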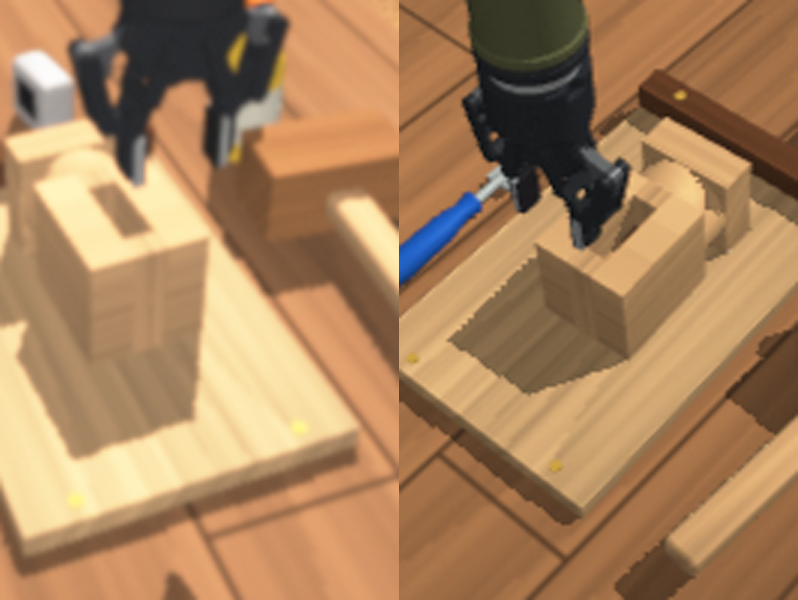

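The blank lies flat with the mortise up and its head toward the stop. Its foot-top corners are at scene crop (138,245) and (226,296), and at side crop (90,268) and (208,238).

```bash
cat >> h.py <<'E'
ang=-0.021+0; X=np.array([-0.021,0.9998]); Y=np.array([-0.9998,-0.021]); O=np.array([.5288,.1588])-.135*X
def bd(p): return np.array([(p[:2]-O)@X,(p[:2]-O)@Y])
E
python3 - <<'E'
from h import *
np.set_printoptions(precision=4,suppress=True)
S,D=cam("scene"),cam("side")
g=lambda x,y,p:((p[0]+.5)/3-.5+x,(p[1]+.5)/3-.5+y)
for n,p in dict(footL=(138,245),footR=(226,296),headL=(268,118),headR=(352,163)).items():
    w=onz(S,g(150,140,p),.108); print(n,w,bd(w))
for p in((90,268),(208,238)): w=onz(D,g(210,150,p),.108); print("side",w,bd(w))
E
```

```text
footL [ 0.5062 -0.0673  0.108 ] [-0.0906  0.0273]
footR [ 0.5938 -0.0591  0.108 ] [-0.0843 -0.0604]
headL [0.495  0.1016 0.108 ] [0.0785 0.035 ]
headR [0.5825 0.1081 0.108 ] [ 0.0832 -0.0526]
side [ 0.5017 -0.0629  0.108 ] [-0.0861  0.0317]
side [ 0.5893 -0.061   0.108 ] [-0.086  -0.0559]
```

Emit:
arm_command(
  series="-3 -15 0 -0.028; 0 -25 0 0; 0 -10 -15 0; 0 0 -35 0; 0 0 -35 0; 0 0 -29 0; 0 0 -15 0; 0 0 0 0",
)

```text
time_s: 6.47
tool_pos: [0.5459, -0.1307, 0.063]
eef_rot: [-2.197, -2.239, 0.007]
force: [-0.8, 1.4, -0.2]
width: 0.0498
grasp_force: 0.0
```

Emit:
arm_command(
  series="0 15 0 0; 0 18 0 0; 0 14 0 0; 0 6 0 0; 0 5 0 0; 0 5 0 0; 0 5 0 0; 0 5 0 0",
)

```text
time_s: 7.13
tool_pos: [0.5491, -0.0582, 0.0668]
eef_rot: [2.199, 2.241, -0.0]
force: [-0.2, -4.1, 1.0]
width: 0.0499
grasp_force: 0.0
```

Emit:
arm_command(
  series="0 5 0 0; 0 5 0 0; 0 5 0 0; 0 4 0 0; 0 3 0 0; 0 3 0 0; 0 2 0 0; 0 2 0 0",
)

```text
time_s: 7.8
tool_pos: [0.5487, -0.0276, 0.0663]
eef_rot: [2.198, 2.245, -0.0]
force: [0.4, -3.1, 1.7]
width: 0.0501
grasp_force: 0.0
```

Emit:
arm_command(
  series="0 1 0 0; 0 1 0 0; 0 1 0 0; 0 1 0 0",
)

```text
time_s: 8.13
tool_pos: [0.5487, -0.0238, 0.0663]
eef_rot: [2.198, 2.244, -0.0]
force: [-0.5, -3.1, 0.8]
width: 0.0502
grasp_force: 0.0
```

Emit:
arm_command(
  series="0 1 0 0; 0 1 0 0; 0 1 0 0; 0 1 0 0",
)

```text
time_s: 8.47
tool_pos: [0.5489, -0.0221, 0.0664]
eef_rot: [2.197, 2.242, -0.003]
force: [-0.9, -9.7, 0.7]
width: 0.0501
grasp_force: 0.0
```

Emit:
arm_command(
  series="0 1 0 0; 0 1 0 0; 0 1 0 0",
)

```text
time_s: 8.72
tool_pos: [0.5491, -0.022, 0.0668]
eef_rot: [2.197, 2.238, -0.005]
force: [-0.2, -15.5, 3.0]
width: 0.05
grasp_force: 0.0
```

The force rises to 15 N exactly where the stop was predicted, so it is seated. I'll back off and look.

Emit:
arm_command(
  series="0 1 0 0; 0 0 0 0; 0 -10 0 0; 0 -20 0 0; 0 -30 0 0; 0 -35 0 0; 0 -35 0 0; 0 0 0 0",
)

```text
time_s: 9.38
tool_pos: [0.5481, -0.1551, 0.0666]
eef_rot: [2.206, 2.23, -0.005]
force: [0.2, -1.4, -0.0]
width: 0.0499
grasp_force: 0.0
```

Emit:
arm_command(
  series="0 -30 25 0; 0 -20 35 0; 0 0 38 0; 0 0 38 0; 0 0 30 0; 0 0 0 0; 0 0 0 0",
)

```text
time_s: 9.97
tool_pos: [0.5501, -0.1946, 0.234]
eef_rot: [2.195, 2.244, 0.005]
force: [-0.6, 0.1, -1.4]
width: 0.0502
grasp_force: 0.0
```

```bash
python3 - <<'E'
from h import *
print(manip.read_state()["tool_pos"])
S=cam("scene"); D=cam("side"); f=lambda d,y,x:cv2.resize(d["color"][y:y+130,x:x+100],None,fx=4,fy=4,interpolation=cv2.INTER_CUBIC); cv2.imwrite("pics/p4.png",np.hstack([f(D,140,190),f(S,150,205)]))
E
```

```text
[ 0.55006    -0.19463168  0.23401079]
```

View pics/p4.png

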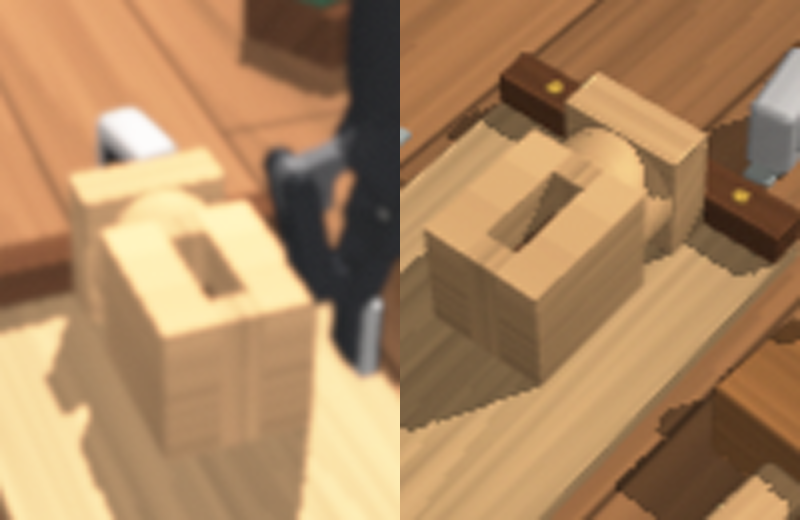

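The blank lies mortise-up with its head against the stop. In the scene crop the head's top corners are at (200,72) and (308,138), and the foot corners at (25,232) and (138,300). I'll check these numerically.

```bash
python3 - <<'E'
from h import *
S,D=cam("scene"),cam("side")
g=lambda p:((p[0]+.5)/4-.5+205,(p[1]+.5)/4-.5+150)
for n,p in dict(headL=(200,72),headR=(308,138),footL=(25,232),footR=(138,300)).items(): print(n,bd(onz(S,g(p),.108)).round(4))
h=lambda p:((p[0]+.5)/4-.5+190,(p[1]+.5)/4-.5+140)
for p in((208,150),(163,335),(312,302)): print("side",bd(onz(D,h(p),.108)).round(4))
for p in((100,130),(308,245)): print("stop bottom? ", p)
E
```

```text
headL [0.1348 0.0291]
headR [ 0.1323 -0.0612]
footL [-0.0367  0.0274]
footR [-0.0334 -0.0602]
side [ 0.134  -0.0588]
side [-0.0319  0.0317]
side [-0.0339 -0.0538]
stop bottom?  (100, 130)
stop bottom?  (308, 245)
```

The head is at board x = 0.132 to 0.135, the long edges are square within about 0.02 rad, and the centre is at y ≈ -0.015. All of these are within the limits, and the arm is clear, so I'm handing it in.

```bash
python3 -c "
from rig import manip
print(manip.job_done())"
```

```text
the job is handed in; nothing more can be done
None
```

The blank lies mortise-up with its head flat against the stop (measured at board x ≈ 0.134 m, square within about 0.02 rad), and the job is handed in; the verdict was not shown.

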